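# Index a swivel coupling by feel, pin it and swing the keeper over

## Robot

A 7-joint arm with a two-finger parallel gripper is mounted at the origin on the work surface. World frame = base frame: x ahead of the robot, y to its left, z up, the work surface at z = 0. Lengths are in mm, angles in rad, forces in N, time in s.
With the tool pointing down it reaches from about 400 to 850 mm from the base axis. Payload 10.4 kg.
Tool frame: the origin (TCP) lies midway between the tips of the shut fingers; the grasp point (between the pads) lies 19 mm behind it; z points along the fingers, y is the line along which they close (so a half turn about z gives the same grasp; the last joint's range is limited). The gripper opens to 85 mm and grips with 20 to 120 N. Pads are 22 mm wide; open, the fingers measure 114 mm over their backs; the gripper's body (76 mm by 85 mm) begins 54 mm behind the grasp point. The pads swing forward as they close: fully open they stand 13 mm farther back than shut.
Start: joints at [-1.188, 0.332, -0.065, 1.46, 0.022, 1.35, -0.088], TCP at [246.711, 574.269, 231.338] pointing down, gripper open.
Joint ranges: [-2.6, 2.6], [-0.5, 2.12], [-1.47, 1.34], [0.16, 2.42], [-1.27, 4.41], [0.06, 2.06], [-2.6, 2.6]. Speed limits (rad/s): [2.22, 2.22, 2.79, 2.79, 3.14, 3.14, 3.14].

## Interface

Orientations are given as a unit quaternion [w, x, y, z].
In Python, from station import manip gives the robot as it stands.
- The arm moves only by the tool play_rows, never from a script. Its argument "steps" is one flat list of numbers, 5 for each row, row after row: the closure, from 0 (fully open) to 1 (shut), then the shift along the tool's x, y, z in mm, then the turn about the tool's z in degrees. A call has 1 to 12 rows; each row is the pose to reach, as a shift and turn from the pose commanded when the call began, along the tool's axes at that moment; what a row does not reach only later rows make up. A row lasts 1/10 s, in which the tool goes at most 50 mm and 8.59 degrees, less where a joint would pass 70% of its speed; a pose out of reach is approached as far as the arm can. A call with a gripper value outside its range is refused whole. The fingers move at their own pace and stop on an object; "squeeze" is the grip in N (left out, the last holds). Time passes only in rows, so rows that repeat a pose let the fingers close. It gives the time, the measured TCP pose, the force, the opening and the grip force at its end, in the units of the state.
- manip.sense(): the state, without advancing time (a new reading comes with each control period).
- manip.get_image(name): name is "scene" or "top" or "wrist"; returns the picture (480x640x3 uint8, red, green, blue); there is no depth.
- manip.camera_info(name): a dict with "fx", "fy", "cx", "cy" (pixels), "k1" (the pictures are not rectified: a ray, as slopes to the right and down, at radius r is drawn at 1 + k1 r^2 times it, then the intrinsics apply), "rvec" (rotation vector, rad) and "tvec" (3), from world to camera coordinates, as OpenCV has them. Camera axes: x right, y down, z forward; pixel columns grow to the right and rows downward; lengths in mm; the calibration is good to about 2 mm. A picture is of the moment at which its call begins: read the wrist's pose just before it. camera_info takes no time and is no camera call; for the wrist camera it gives the pose at the moment of the call.
- manip.sign_off(): hands the job in; it is judged then, once.
The state is a dict: "clock": time; "q": joint angles; "joint_vel": joint speeds; "effort": joint torques, N m; "eef_pos": TCP position; "tcp_rot": TCP orientation; "ft_force": force on the tool from outside, world axes, zero at the start; "torque": the same for the moment, N m; "width": finger opening in mm; "gripper_force": force on a finger pad.
Only numpy, scipy, OpenCV 4.12 (cv2) and the standard library are available. Lean on these libraries where they do the work, as an engineer would, in place of code of your own. Each camera call takes 0.05 s, during which the arm holds its last target. There are 200 camera calls.

## Task

Lock the swivel coupling on its fixture: push its blue-ended arm round, one way or the other, until the red-headed pin drops into the hidden hole, then push the pin down through until its head sits fully home on the guide block. Then swing the yellow keeper over the pin head until it stops, let go of everything, and leave the pin in its guide and the other stock where it stands.

Things in the scene. Friction and masses are not known exactly. Their poses are not given: they have to be found in the camera images.
- fixture: Fixture fixed to the table: grey base block 180 x 160 mm and an aluminium cover plate of that outline, top at 57 mm. Origin on the table under the coupling's axis; the outline is centred 10 mm along +x from it. z up, x towards the pin guide (its axis at x 62, y 0), y towards the arm in mid travel. The coupling, at most 60 mm across, stands on the origin's axis, top at 125 mm.
- guide_top (a point): Centre of the top of the dark square guide block (32 x 32 mm, top 72 mm above the table) in which the pin stands; the seated pin's head rests here. Axes as the fixture's.
- coupling (a joint): Angle of coupling and arm, hard stops at -0.46 and 0.46 rad; 0: arm along the fixture's +y; positive: counterclockwise from above. Turns with 1 to 2 N at the arm's end and stays where left. A hole takes the pin within about 0.03 rad either way. When the pin has dropped in, the arm stops dead, just as at the end stops: look at the pin's height, and push back the other way if it has not dropped.
- sleeve (a point): Point on the axis of the coupling's arm, on its blue sleeve, 110 mm from the coupling's axis, 95 mm above the table. The arm is a level round bar, 16 mm thick (17 on the sleeve), ending 126 mm from the coupling's axis; below its outer part there is free space down to the table (the cover ends 80 mm from the axis). Axes turn with the coupling; the arm lies along its +y.
- pin: Loose upright greased lock pin, 110 to 170 g: shank 12 mm thick, 59 mm long, flat foot; red round head 28 mm in diameter, 16 mm high. Origin at the lower tip, z up. Tip above the table: 41 mm at the start (resting on the hidden disc); 27 to 31 mm when it has fallen into a hole by its own weight, onto a stiff bush; 13 mm when home, head resting on the guide block.
- pin_head (a point): Centre of the top of the pin's red head: 116 mm above the table at the start, 102 to 106 mm once it has dropped in, 88 mm when home. The last 15 to 18 mm must be pushed: the bush gives way at 7 to 9 N (a little more when pushed fast) and does not spring back.
- keeper (a joint): Angle of the yellow keeper, a flat bar that swings level about its pivot. 0: closed, against its stop, over the pin head (bar along the fixture's +y). It opens clockwise seen from above, up to 2.0 rad, and starts between 1.35 and 1.9. It turns with about 1 N at the tab and stays where left.
- keeper_tab (a point): Top centre of the black round tab standing on the keeper bar, 40 mm from the keeper's pivot: 12 mm in diameter, 24 mm high, from 98 to 122 mm above the table. Push on its side to swing the keeper.
- coupling_top (a point): Centre of the coupling's top, 125 mm above the table. A disc hidden under the cover turns with the coupling. It has two pin holes 0.90 rad apart and is clamped on at an unknown angle: one hole is under the pin at a coupling angle between 0.25 and 0.65 rad, the other 0.90 rad lower. So one hole, sometimes two, lies within the travel; none is under the pin at the start.
- keeper_pivot (a point): Point on the keeper's pivot axis at the level of the bar, 95 mm above the table, over a fixed post 14 mm thick; at x 62, y -50 mm in the fixture's frame. The bar is 16 mm wide, 6 mm thick, its underside 92 mm above the table, and reaches 60 mm from the pivot: it passes 4 mm above the head of a seated pin and strikes a pin that is not home.
- nut: Bystander: loose steel hex nut, 24 mm across flats, 10 mm high, on the fixture's cover plate near the corner away from pin and arm. Origin at the centre of its underside.
- spare_a: Bystander: loose spare dark steel coupling standing up, 72 mm in diameter, 120 mm high. Origin at the centre of its underside.
- spare_b: Bystander: a second spare coupling like spare_a.
- flange: Bystander: loose steel ring lying flat, 90 mm in diameter, 22 mm high. Origin at the centre of its underside.
- valve: Bystander: loose pneumatic valve block, white and black with blue fittings, 100 x 52 x 64 mm. Origin at the centre of its underside.
- bracket: Bystander: loose blue frame bracket standing up, 70 x 30 x 94 mm. Origin at the centre of its underside.

How it is judged:
By the outcome, as a careful person would: the job done as asked, in the order asked, and still so for the second after the job is handed in, with the robot touching nothing.
It also fails if it takes over 58 s, if anything falls off the work surface, if the arm or the gripper's body presses on something with over 40 N, if the wrist force passes 120 N, or if a joint passes its speed limit or range.

## Working session

There is one attempt and no reset: what is moved stays moved. The work goes in short steps, Python scripts to look and compute and a tool call to move; the robot and the scene stay as the last step left them, time stands still between calls to the robot, and variables do not carry over. Pictures are saved under pics/ and viewed, at most 10 in all, crops included, and the job is handed in when it is done.

Besides the shell and the picture viewer there is one more tool, called as name(argument=value, ...) on one line, values as JSON. play_rows: Moves the arm, as the interface text tells. Its arguments: {"type":"object","properties":{"steps":{"type":"array","items":{"type":"number"}},"squeeze":{"type":"number"}},"required":["steps"]}

```bash
mkdir -p pics
python3 - <<'E'
from station import manip
import cv2,numpy as np
s=manip.sense();print(s)
for n in("scene","top"):
    im=manip.get_image(n);cv2.imwrite(f"pics/{n}0.png",im[:,:,::-1]);print(n,manip.camera_info(n))
E
```

```text
{'clock': 0.0, 'q': array([-1.18756524,  0.33284486, -0.0647044 ,  1.46094881,  0.02160526,
        1.34988354, -0.08850148]), 'joint_vel': array([ 1.80732876e-05,  2.20128970e-04,  7.22317500e-04,  7.90738838e-04,
        8.16353954e-04, -8.01598088e-04, -1.71283625e-03]), 'effort': array([-1.91066820e-04, -6.25437355e+01,  4.91072831e-02, -3.91617322e+01,
        1.62509020e-02,  9.71442409e-03, -1.27015326e-05]), 'eef_pos': array([246.59578234, 573.8897999 , 230.52922793]), 'tcp_rot': array([-1.06205514e-04,  2.01513627e-01,  9.79485465e-01, -6.86244281e-04]), 'ft_force': array([ 0.32341435, -0.30082447,  0.85154385]), 'torque': array([-0.00437934, -0.0446659 ,  0.0201364 ]), 'gripper_force': 0.0, 'width': 85.57073847490999}
scene {'fx': 452.98671723583277, 'fy': 452.98671723583277, 'cx': 319.6399744404294, 'cy': 243.63565210674872, 'k1': 0.013080427134037089, 'rvec': array([ 2.0863456 ,  1.08305211, -0.45270765]), 'tvec': array([-325.01168889, -192.46605577, 1509.63616074])}
top {'fx': 522.912737268821, 'fy': 522.912737268821, 'cx': 315.3966092356674, 'cy': 233.04509298434382, 'k1': -0.0006469906970715663, 'rvec': array([ 2.1345402 , -2.17870457,  0.11352027]), 'tvec': array([  32.02746761,  541.67578912, 1385.68954981])}
```

View pics/scene0.png

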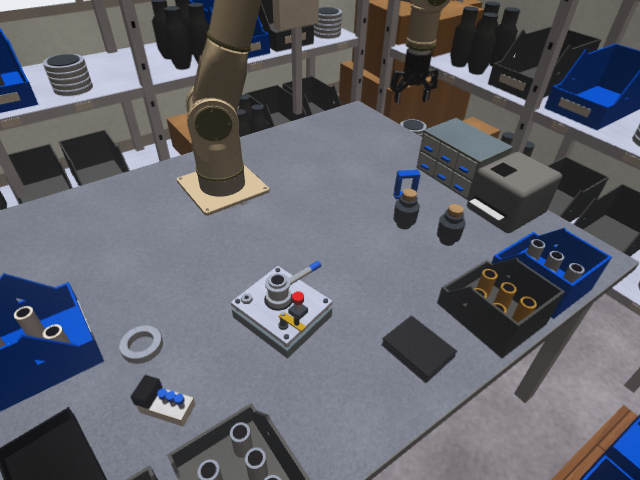

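View pics/top0.png

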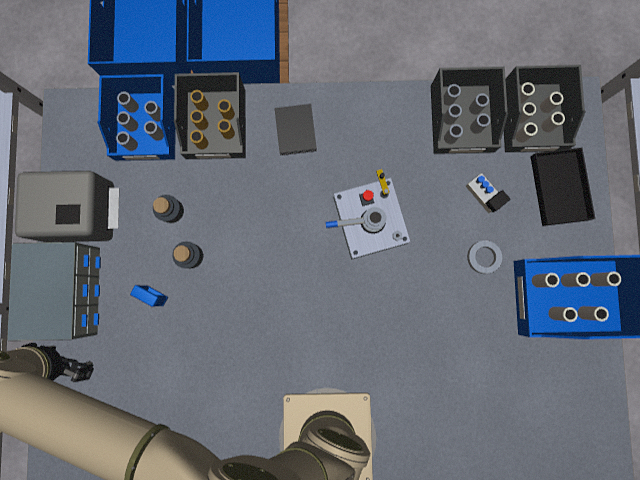

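The overview pictures show the fixture near top (370,217) and scene (283,303). The arm end is at top (330,224), the pin at top (368,196) and the keeper open at top (383,180). Next I'll zoom in.

```bash
python3 - <<'E'
import cv2,numpy as np
a=cv2.imread("pics/top0.png")[160:265,318:418];b=cv2.imread("pics/scene0.png")[252:357,226:336]
a=cv2.resize(a,None,fx=3.8,fy=3.8,interpolation=cv2.INTER_CUBIC);b=cv2.resize(b,None,fx=3.8,fy=3.8,interpolation=cv2.INTER_CUBIC)
c=np.hstack([a,b]);print(c.shape,a.shape);cv2.imwrite("pics/z0.png",c)
E
cat > h.py <<'E'
import cv2,numpy as np
from station import manip
def ray(ci,uv):
    K=np.array([[ci['fx'],0,ci['cx']],[0,ci['fy'],ci['cy']],[0,0,1.]])
    n=cv2.undistortPoints(np.array([[uv]],float),K,np.array([ci['k1'],0,0,0,0]))[0,0]
    R=cv2.Rodrigues(ci['rvec'])[0]
    return -R.T@ci['tvec'],R.T@np.array([n[0],n[1],1.])
def atz(ci,uv,z):
    o,d=ray(ci,uv);return o+d*(z-o[2])/d[2]
def tri(c1,u1,c2,u2):
    o1,d1=ray(c1,u1);o2,d2=ray(c2,u2)
    t=np.linalg.lstsq(np.stack([d1,-d2],1),o2-o1,rcond=None)[0]
    p,q=o1+d1*t[0],o2+d2*t[1];return (p+q)/2,np.linalg.norm(p-q)
def proj(ci,P):
    K=np.array([[ci['fx'],0,ci['cx']],[0,ci['fy'],ci['cy']],[0,0,1.]])
    return cv2.projectPoints(np.array(P,float).reshape(-1,3),ci['rvec'],ci['tvec'],K,np.array([ci['k1'],0,0,0,0]))[0][:,0]
E
```

```text
(399, 798, 3) (399, 380, 3)
```

View pics/z0.png

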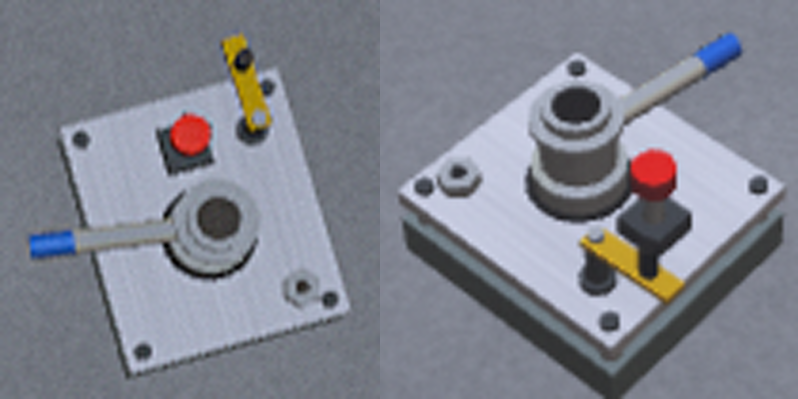

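Run:
```python
from h import *
T=manip.camera_info("top");S=manip.camera_info("scene")
t=lambda u,v:(318+(u+.5)/3.8-.5,160+(v+.5)/3.8-.5)
s=lambda u,v:(226+(u-380+.5)/3.8-.5,252+(v+.5)/3.8-.5)
P={}
for n,a,b in [("c++",(62,128),(783,187)),("c+-",(273,68),(612,352)),("c--",(350,310),(400,195)),("c-+",(128,376),(578,53)),
 ("top",(220,217),(577,103)),("head",(191,133),(654,161)),("armend",(31,245),(738,45)),("tab",(242,58),(648,275)),("pivot",(259,118),(597,234)),("nut",(301,287),(460,172))]:
    p,e=tri(T,t(*a),S,s(*b));P[n]=p;print(n,p.round(1),round(e,1))
    if n[0]=='c':P[n]=(atz(T,t(*a),57)+atz(S,s(*b),57))/2;print(atz(T,t(*a),57).round(1),atz(S,s(*b),57).round(1))
for n,uv,z in [("top",(220,217),125),("head",(191,133),116),("armend",(31,245),95),("pivot",(259,118),98)]:print(n,atz(T,t(*uv),z).round(1))
# fit frame
L=np.array([[100,80],[100,-80],[-80,-80],[-80,80]],float);W=np.array([P[k][:2] for k in("c++","c+-","c--","c-+")])
lc,wc=L-L.mean(0),W-W.mean(0)
th=np.arctan2((lc[:,0]*wc[:,1]-lc[:,1]*wc[:,0]).sum(),(lc*wc).sum());R=np.array([[np.cos(th),-np.sin(th)],[np.sin(th),np.cos(th)]])
o=W.mean(0)-R@L.mean(0);print("th",th,"o",o,"res",(W-o-L@R.T).round(1))
for n in P:print(n,(R.T@(P[n][:2]-o)).round(1))
```

```text
c++ [646.  -30.8  56.5] 1.1
[645.5 -31.2  57. ] [646.6 -30.6  57. ]
c+- [ 686.4 -182.4   51.9] 0.3
[ 685.4 -181.5   57. ] [ 689.5 -184.3   57. ]
c-- [ 513.1 -228.7   52.6] 2.2
[ 512.2 -228.9   57. ] [ 517.3 -229.1   57. ]
c-+ [470.  -72.4  53.1] 1.8
[469.3 -72.9  57. ] [473.9 -73.5  57. ]
top [ 570.1 -132.   127. ] 2.5
head [ 628.7 -115.5  119.1] 1.8
armend [558.6  -5.4  95.5] 4.0
tab [ 683.4 -154.9   99.2] 0.3
pivot [ 641.8 -164.    99.6] 2.1
nut [ 528.5 -193.4   65.7] 1.6
top [ 569.7 -133.3  125. ]
head [ 628.8 -116.6  116. ]
armend [557.6  -7.1  95. ]
pivot [ 641.6 -165.1   98. ]
th 0.25761875708558624 o [ 570.29192223 -131.55700455] res [[-0.5 -2.2]
 [ 0.1  0.5]
 [ 1.4  0.3]
 [-1.   1.4]]
c++ [98.9 78. ]
c+- [100.2 -79.5]
c-- [-78.5 -80.1]
c-+ [-80.6  81.6]
top [-0.3 -0.3]
head [60.5  0.7]
armend [ 20.9 124.9]
tab [103.4 -51.4]
pivot [ 60.9 -49.6]
nut [-56.2 -49.2]
```

The two views agree. Fixture origin is about (570,-132), yaw about 0.26. The coupling angle is about -0.17 and the keeper is open about 1.6. I'll move above the sleeve with the tool axes aligned to the world.

play_rows(steps=[0.5, -522.6, -422, 0, 66.7, 0.5, -522.6, -422, 0, 66.7, 0.5, -522.6, -422, 0, 66.7, 0.5, -522.6, -422, 0, 66.7, 0.5, -522.6, -422, 0, 66.7, 0.5, -522.6, -422, 0, 66.7, 0.5, -522.6, -422, 0, 66.7, 0.5, -522.6, -422, 0, 66.7, 0.5, -522.6, -422, 0, 66.7, 0.5, -522.6, -422, 0, 66.7, 0.5, -522.6, -422, 0, 66.7, 0.5, -522.6, -422, 0, 66.7])

```text
clock: 1.3
eef_pos: [527.2, 41.7, 231.3]
tcp_rot: [-0.0, 0.707, 0.707, 0.0]
ft_force: [0.1, 0.1, 0.2]
width: 43.1
gripper_force: 0.0
```

play_rows(steps=[0.5, -62, 33, 0, 0, 0.5, -62, 33, 0, 0, 0.5, -62, 33, 0, 0, 0.5, -62, 33, 0, 0])

```text
clock: 1.7
eef_pos: [559.5, -18.0, 230.8]
tcp_rot: [-0.0, 0.707, 0.707, -0.0]
ft_force: [-0.4, 1.6, -0.5]
width: 42.9
gripper_force: 0.0
```

Run:
```python
from h import *
s=manip.sense();print(s['eef_pos'],s['clock']);c=manip.camera_info("wrist");cv2.imwrite("pics/w1.png",manip.get_image("wrist")[:,:,::-1])
import pickle;pickle.dump(c,open("w1.pkl","wb"));o=-cv2.Rodrigues(c['rvec'])[0].T@c['tvec'];print(o)
```

```text
[559.54289768 -17.95938293 230.80620077] 1.7
[558.86164035  59.70654386 374.32917335]
```

View pics/w1.png

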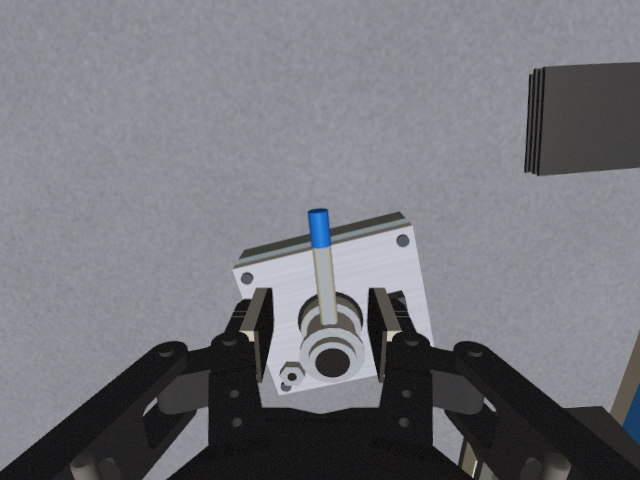

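The wrist picture shows the sleeve from (318,210) to (321,247), between the fingers, and the coupling top at (332,362).

Run:
```python
from h import *;import pickle
c=pickle.load(open("w1.pkl","rb"))
for uv,z in [((318,210),103),((319.5,229),103),((321,247),103),((332,362),125),((246,278),57),((403,240),57),((291,377),67)]:print(uv,atz(c,uv,z).round(1))
```

```text
(318, 210) [557.   -5.3 103. ]
(319.5, 229) [558.2 -21.1 103. ]
(321, 247) [559.5 -36.6 103. ]
(332, 362) [ 569.  -133.3  125. ]
(246, 278) [484.9 -85.9  57. ]
(403, 240) [638.4 -45.8  57. ]
(291, 377) [ 527.6 -197.9   67. ]
```

play_rows(steps=[0.5, -2, -1, 50, 0, 0.5, -2, -1, 100, 0, 0.5, -2, -1, 130, 0, 0.5, -2, -1, 145, 0, 0.5, -2, -1, 160, 0, 0.5, -2, -1, 160, 0, 0.5, -2, -1, 160, 0])

```text
clock: 2.45
eef_pos: [559.7, -20.0, 72.4]
tcp_rot: [0.0, 0.707, 0.708, 0.001]
ft_force: [0.0, 0.4, 0.1]
width: 42.7
gripper_force: 0.0
```

play_rows(steps=[0.5, 0, 5, 0, 0, 0.5, 0, 9, 0, 0, 0.5, 0, 11.5, 0, 0, 0.5, 0, 14, 0, 0, 0.5, 0, 16.5, 0, 0, 0.5, 0, 19, 0, 0, 0.5, 0, 21.5, 0, 0, 0.5, 0, 24, 0, 0])

```text
clock: 3.25
eef_pos: [583.0, -20.1, 71.2]
tcp_rot: [-0.0, 0.707, 0.707, -0.0]
ft_force: [-0.7, 0.9, 0.7]
width: 42.7
gripper_force: 0.7
```

play_rows(steps=[0.5, 0, 2.5, 0, 0, 0.5, 0, 5, 0, 0, 0.5, 0, 7.5, 0, 0, 0.5, 0, 10, 0, 0])

```text
clock: 3.65
eef_pos: [593.0, -20.2, 71.2]
tcp_rot: [-0.0, 0.707, 0.707, -0.0]
ft_force: [-1.4, 1.9, 0.5]
width: 42.7
gripper_force: 0.8
```

play_rows(steps=[0.5, 0, 2.5, 0, 0, 0.5, 0, 5, 0, 0, 0.5, 0, 7.5, 0, 0])

```text
clock: 3.95
eef_pos: [600.6, -20.4, 71.3]
tcp_rot: [0.0, 0.707, 0.707, -0.0]
ft_force: [-1.5, -0.2, -0.3]
width: 42.9
gripper_force: 0.7
```

play_rows(steps=[0.5, 0, 2, 0, 0, 0.5, 0, 4, 0, 0, 0.5, 0, 4, 0, 0])

```text
clock: 4.25
eef_pos: [604.5, -20.6, 71.2]
tcp_rot: [0.0, 0.707, 0.707, -0.0]
ft_force: [-1.9, -0.4, 0.0]
width: 42.2
gripper_force: 0.5
```

play_rows(steps=[0.5, 0, 2, 0, 0, 0.5, 0, 3, 0, 0, 0.5, 0, 3, 0, 0])

```text
clock: 4.55
eef_pos: [605.1, -20.7, 70.8]
tcp_rot: [-0.002, 0.707, 0.707, -0.002]
ft_force: [-12.8, -0.4, 6.0]
width: 42.6
gripper_force: 6.1
```

```bash
cat >> h.py <<'E'
def red(im):
    a=im.astype(int);m=((a[...,0]>130)&(a[...,1]<70)&(a[...,2]<70)).astype(np.uint8)
    n,l,st,ce=cv2.connectedComponentsWithStats(m);return [(ce[i].round(1),st[i].tolist()) for i in range(1,n) if st[i,4]>15]
def pinz():
    o=np.array([570.,-132]);h=o+62*np.array([np.cos(.26),np.sin(.26)])
    c=manip.camera_info("scene")
    for z in(116,104,88):print(z,proj(c,[*h,z-8]).round(1))
    im=manip.get_image("scene");print("now",red(im))
    print("start",red(cv2.imread("pics/scene0.png")[:,:,::-1]));return im
E
python3 -c "
from h import *
im=pinz();cv2.imwrite('pics/s1.png',cv2.resize(im[240:340,220:340,::-1],None,fx=5,fy=5,interpolation=2))"
```

```text
116 [[297.5 297.8]]
104 [[297.5 301.3]]
88 [[297.6 305.9]]
now [(array([298.3, 295.5]), [293, 292, 12, 8, 77])]
start [(array([297.5, 296. ]), [292, 292, 12, 9, 80])]
```

View pics/s1.png

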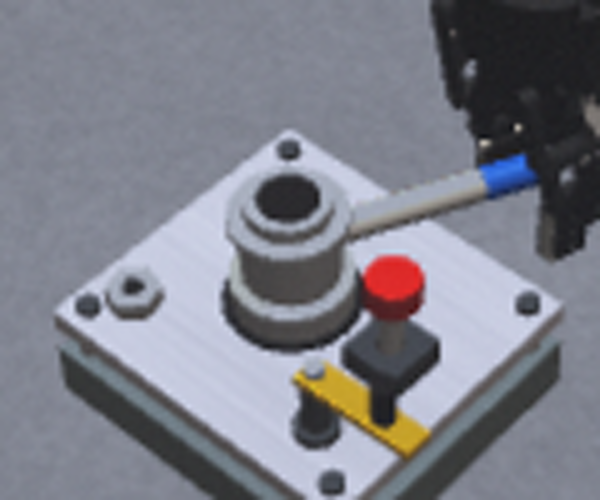

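The pin head is still at its start height (scene 298,295), so this is the end stop. I'll push back the other way, turning with the arm.

play_rows(steps=[0.5, -1, -14, 0, 0, 0.5, -1, -26, 0, 0, 0.5, -2, -38, 0, -2, 0.5, -3, -50, 0, -4, 0.5, -3.6, -62, 0, -7, 0.5, -6.5, -73, 0, -12, 0.5, -11, -83, 0, -18, 0.5, -15.6, -93, 0, -23.4, 0.5, -15.6, -93, 0, -23.4])

```text
clock: 5.5
eef_pos: [514.1, -36.5, 71.7]
tcp_rot: [0.0, 0.548, 0.836, 0.0]
ft_force: [0.4, -0.0, 0.2]
width: 42.8
gripper_force: 0.0
```

play_rows(steps=[0.5, -0.4, -2.7, 0, -1.4, 0.5, -0.9, -5.5, 0, -2.9, 0.5, -1.3, -8, 0, -4.2, 0.5, -1.7, -10, 0, -5.2, 0.5, -2, -12, 0, -6.2])

```text
clock: 6.0
eef_pos: [504.3, -42.6, 71.3]
tcp_rot: [0.0, 0.502, 0.865, 0.0]
ft_force: [1.2, -0.7, 0.3]
width: 42.8
gripper_force: 0.6
```

play_rows(steps=[0.5, -0.5, -2.3, 0, -1.2, 0.5, -1, -4.6, 0, -2.4, 0.5, -1.5, -6.9, 0, -3.6])

```text
clock: 6.3
eef_pos: [498.6, -47.2, 71.2]
tcp_rot: [-0.0, 0.474, 0.88, 0.0]
ft_force: [0.3, 3.0, 0.5]
width: 42.9
gripper_force: 0.6
```

play_rows(steps=[0.5, -0.5, -2.3, 0, -1.2, 0.5, -1, -4.6, 0, -2.4, 0.5, -1.5, -6.9, 0, -3.6])

```text
clock: 6.6
eef_pos: [493.7, -52.4, 71.2]
tcp_rot: [-0.0, 0.447, 0.895, -0.0]
ft_force: [0.1, 1.1, -0.3]
width: 43.0
gripper_force: 0.6
```

play_rows(steps=[0.5, -0.4, -2, 0, -1, 0.5, -0.8, -4, 0, -2])

```text
clock: 6.8
eef_pos: [491.2, -55.2, 71.3]
tcp_rot: [0.0, 0.431, 0.902, 0.0]
ft_force: [1.8, 3.7, -0.7]
width: 42.8
gripper_force: 2.2
```

```bash
python3 -c "
from h import *
pinz()"
```

```text
116 [[297.5 297.8]]
104 [[297.5 301.3]]
88 [[297.6 305.9]]
now [(array([296.8, 300. ]), [291, 296, 12, 9, 87])]
start [(array([297.5, 296. ]), [292, 292, 12, 9, 80])]
```

The head dropped by 4 px, about 14 mm (scene row 296 to 300), so the pin is in the hole. Next: back off, rise, shut the fingers and go over the pin head.

play_rows(steps=[0.5, 0, 12, 0, 0, 0.5, 0, 12, -40, 0, 0.5, 0, 12, -84, 0, 1, -50, 35, -84, 8, 1, -90, 50, -84, 16, 1, -134, 69, -84, 24, 1, -134, 69, -84, 32, 1, -134, 69, -84, 38.8, 1, -134, 69, -84, 38.8, 1, -134, 69, -84, 38.8])

```text
clock: 7.85
eef_pos: [629.3, -116.0, 155.1]
tcp_rot: [-0.0, 0.705, 0.709, -0.0]
ft_force: [0.2, -0.3, -0.4]
width: -0.0
gripper_force: 0.0
```

Run:
```python
from h import *
s=manip.sense();print(s['eef_pos'],s['width'],s['tcp_rot'])
im=manip.get_image("top");print("top red",red(im),"start",red(cv2.imread("pics/top0.png")[:,:,::-1]))
c=manip.camera_info("wrist");w=manip.get_image("wrist");cv2.imwrite("pics/w2.png",w[:,:,::-1])
for k,e in red(w):print(k,e,atz(c,k,104).round(1))
import pickle;pickle.dump(c,open("w2.pkl","wb"))
```

```text
[ 629.26523146 -115.96850179  155.1133239 ] -0.04456630302759348 [-3.47893449e-05  7.05387479e-01  7.08821892e-01 -1.70340621e-04]
top red [] start [(array([367.6, 195.1]), [363, 190, 10, 11, 77])]
[322.1 265.5] [300, 246, 45, 40, 1412] [ 629.7 -119.3  104. ]
```

View pics/w2.png

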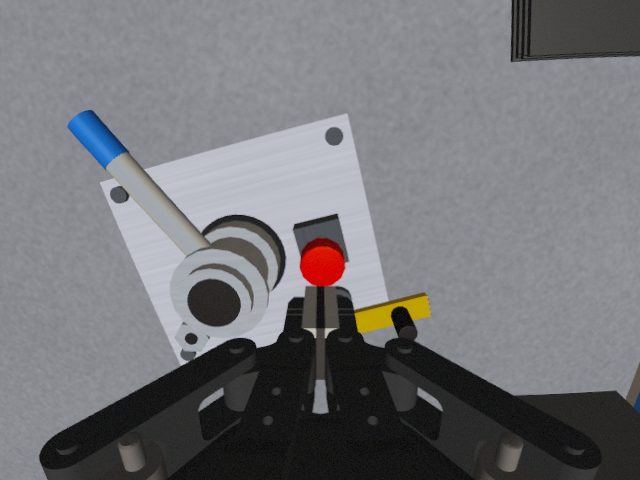

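The wrist view shows the head centred at about (322,265), the tab at about (405,315), and the arm swung to the positive side. I'll press down.

play_rows(steps=[1, -1.5, 0.3, 25, 0, 1, -1.5, 0.3, 42, 0, 1, -1.5, 0.3, 46, 0, 1, -1.5, 0.3, 49, 0, 1, -1.5, 0.3, 51, 0, 1, -1.5, 0.3, 53, 0, 1, -1.5, 0.3, 55, 0, 1, -1.5, 0.3, 57, 0, 1, -1.5, 0.3, 59, 0, 1, -1.5, 0.3, 61, 0])

```text
clock: 8.95
eef_pos: [630.5, -117.7, 96.0]
tcp_rot: [0.001, 0.707, 0.708, 0.001]
ft_force: [-1.3, 2.0, 5.8]
width: 0.1
gripper_force: 3.0
```

play_rows(steps=[1, 0, 0, 1.5, 0, 1, 0, 0, 3, 0, 1, 0, 0, 4.5, 0, 1, 0, 0, 4.5, 0])

```text
clock: 9.35
eef_pos: [630.3, -117.6, 91.3]
tcp_rot: [0.001, 0.707, 0.708, 0.001]
ft_force: [-0.3, 1.1, 4.4]
width: 0.2
gripper_force: 1.8
```

play_rows(steps=[1, 0, 0, 1.5, 0, 1, 0, 0, 3, 0, 1, 0, 0, 4, 0, 1, 0, 0, 5, 0, 1, 0, 0, 5, 0])

```text
clock: 9.85
eef_pos: [631.3, -117.9, 88.2]
tcp_rot: [0.002, 0.707, 0.708, 0.002]
ft_force: [-3.7, 3.2, 18.1]
width: -0.2
gripper_force: 9.4
```

play_rows(steps=[1, 0, 0, 1, 0, 1, 0, 0, 2, 0, 1, 0, 0, 2, 0])

```text
clock: 10.15
eef_pos: [632.2, -118.2, 88.0]
tcp_rot: [0.002, 0.707, 0.708, 0.003]
ft_force: [-7.7, 3.1, 32.2]
width: 0.5
gripper_force: 15.8
```

The pin is home (tip contact at z 88.0 with 32 N). I'll raise the tool and measure the tab.

play_rows(steps=[1, 0, 0, -30, 0, 1, 0, -30, -70, 0, 1, 0, -30, -70, 0, 1, 0, -30, -70, 0])

```text
clock: 10.55
eef_pos: [599.8, -118.1, 154.5]
tcp_rot: [0.001, 0.707, 0.707, 0.001]
ft_force: [0.6, 0.3, -0.1]
width: -0.1
gripper_force: 0.0
```

Run:
```python
from h import *;import pickle
im=pinz()
s=manip.sense();print(s['q'].round(2),s['eef_pos'])
c2=pickle.load(open("w2.pkl","rb"))
c=manip.camera_info("wrist");w=manip.get_image("wrist");pickle.dump(c,open("w3.pkl","wb"))
for k,e in red(w):print(k,e,atz(c,k,88).round(1))
w2=cv2.imread("pics/w2.png")
t=manip.get_image("top")
cv2.imwrite("pics/m3.png",np.hstack([cv2.resize(w2[270:370,340:440],None,fx=4,fy=4),cv2.resize(np.ascontiguousarray(w[240:340,340:440,::-1]),None,fx=4,fy=4)]))
cv2.imwrite("pics/w3.png",w[:,:,::-1])
```

```text
116 [[297.5 297.8]]
104 [[297.5 301.3]]
88 [[297.6 305.9]]
now [(array([297.9, 304.3]), [293, 300, 11, 9, 78])]
start [(array([297.5, 296. ]), [292, 292, 12, 9, 80])]
[-0.35  0.39  0.59  1.63 -0.23  1.19  0.3 ] [ 599.53408731 -117.66808467  153.14702225]
[367.4 251. ] [346, 232, 43, 39, 1308] [ 629.  -116.7   88. ]
```

View pics/w3.png

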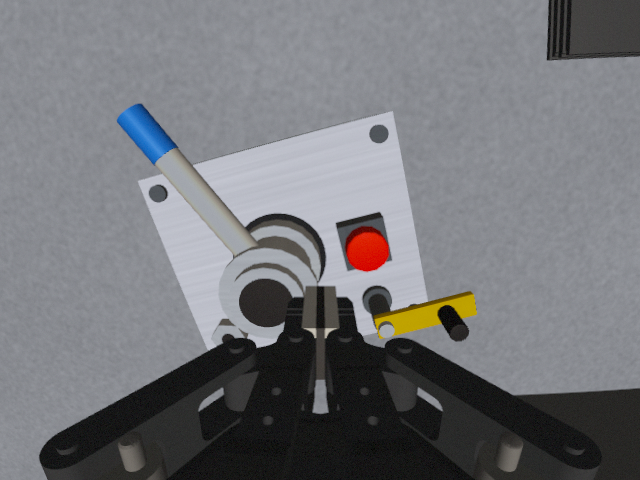

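The pin is home (scene row 304, 28 mm down). The tab top is at (459,331) and the pivot screw at (387,331).

Run:
```python
from h import *;import pickle
c=pickle.load(open("w3.pkl","rb"));c2=pickle.load(open("w2.pkl","rb"))
tab=atz(c,(459,331),122);pv=atz(c,(387,331),100);head=atz(c,(367.4,250),88)
print(tab.round(1),pv.round(1),head.round(1),tri(c,(459,331),c2,(408,334)))
p=np.array([642.9,-164.2]);d=tab[:2]-p;print(np.hypot(*d),np.degrees(np.arctan2(d[1],d[0])))
```

```text
[ 680.3 -154.2  122. ] [ 642.7 -168.   100. ] [ 629. -116.   88.] (array([ 680.52725231, -154.91186377,  121.79349966]), np.float64(1.0288446345276396))
38.697496315990385 15.03232030886863
```

play_rows(steps=[1, -30, 40, 0, -5, 1, -62.5, 75, 0, -10, 1, -62.5, 89, 0, -15, 1, -62.5, 89, 0, -15, 1, -62.5, 89, 30, -15, 1, -62.5, 89, 48, -15, 1, -62.5, 89, 48, -15])

```text
clock: 11.4
eef_pos: [686.2, -178.9, 101.0]
tcp_rot: [-0.003, 0.609, 0.793, -0.001]
ft_force: [-1.0, -0.3, -0.4]
width: 0.2
gripper_force: 0.0
```

play_rows(steps=[1, 4, 1.9, -4, 0, 1, 7.9, 1.9, -5, 0, 1, 13.3, 3.8, -5, -7.5, 1, 18.8, 4.9, -5, -15, 1, 24.5, 5.4, -5, -22.5, 1, 30.2, 5, -5, -30, 1, 35.8, 3.9, -5, -37.5, 1, 41.2, 2.2, -5, -45, 1, 46.3, -0.2, -5, -52.5, 1, 51, -3.4, -5, -60, 1, 51, -3.4, -5, -60])

```text
clock: 12.5
eef_pos: [672.4, -131.0, 111.6]
tcp_rot: [0.001, 0.129, 0.992, 0.0]
ft_force: [0.3, 0.3, -0.3]
width: -0.1
gripper_force: 0.0
```

Run:
```python
from h import *;import pickle
s=manip.sense();print(s['q'].round(2),s['eef_pos'])
c=manip.camera_info("wrist");w=manip.get_image("wrist");pickle.dump(c,open("w4.pkl","wb"));cv2.imwrite("pics/w4.png",w[:,:,::-1])
```

```text
[-0.09  0.55  0.3   1.44 -0.17  1.17  1.55] [ 672.43914064 -130.9889312   111.61967537]
```

View pics/w4.png

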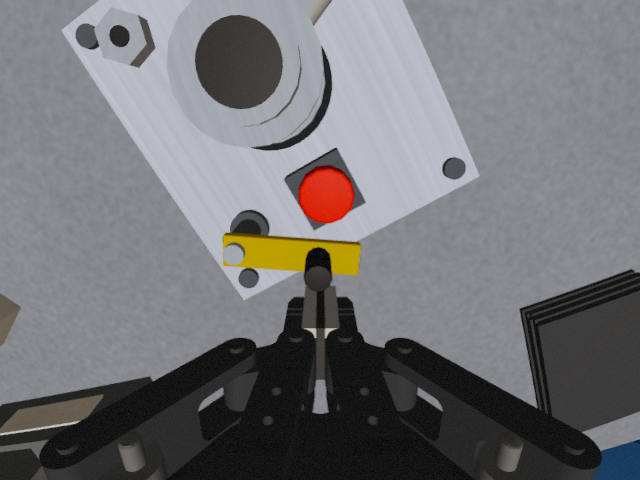

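The tab at (318,275) sits right in front of the shut fingers. The bar is about 30° from closed, so I'll continue.

play_rows(steps=[1, 2.9, 0, 3, 0, 1, 8.3, 1.8, 3, -7.5, 1, 13.8, 2.9, 3, -15, 1, 19.5, 3.4, 3, -22.5, 1, 22.1, 3.4, 3, -26, 1, 23.5, 3.3, 3, -28, 1, 24.9, 3.1, 3, -29.6, 1, 24.9, 3.1, 3, -29.6])

```text
clock: 13.35
eef_pos: [648.8, -122.7, 106.9]
tcp_rot: [0.0, -0.127, 0.992, -0.0]
ft_force: [2.5, 0.2, 0.4]
width: 0.1
gripper_force: 1.0
```

play_rows(steps=[1, 1, 0, 0, 0, 1, 2, 0, 0, 0, 1, 2, 0, 0, 0])

```text
clock: 13.65
eef_pos: [648.5, -122.8, 107.1]
tcp_rot: [0.002, -0.127, 0.992, -0.0]
ft_force: [9.7, -0.8, -5.1]
width: 0.1
gripper_force: 5.0
```

The keeper is firm against its stop. I'll back off and check.

play_rows(steps=[1, -10, 0, 0, 0, 1, -30, 0, 0, 0, 1, -40, 0, -40, 0, 1, -40, 0, -80, 0, 1, -40, 0, -110, 0, 1, -40, 0, -110, 0, 1, -40, 0, -110, 0])

```text
clock: 14.35
eef_pos: [685.6, -112.9, 217.0]
tcp_rot: [0.0, -0.127, 0.992, -0.0]
ft_force: [0.3, 1.0, -0.3]
width: 0.2
gripper_force: 0.0
```

Run:
```python
from h import *
s=manip.sense();print(s['eef_pos'],s['ft_force'])
im=pinz()
w=manip.get_image("wrist")
b=cv2.resize(np.ascontiguousarray(im[240:340,220:340,::-1]),(400,334),interpolation=2)
a=cv2.resize(np.ascontiguousarray(w[:,:,::-1]),(400,300));a=np.vstack([a,np.zeros((34,400,3),np.uint8)])
cv2.imwrite("pics/f.png",np.hstack([a,b]))
```

```text
[ 685.58639526 -112.91857245  217.04427776] [ 0.34064391  0.97504285 -0.30462972]
116 [[297.5 297.8]]
104 [[297.5 301.3]]
88 [[297.6 305.9]]
now [(array([300.3, 305.7]), [296, 302, 8, 7, 30])]
start [(array([297.5, 296. ]), [292, 292, 12, 9, 80])]
```

View pics/f.png

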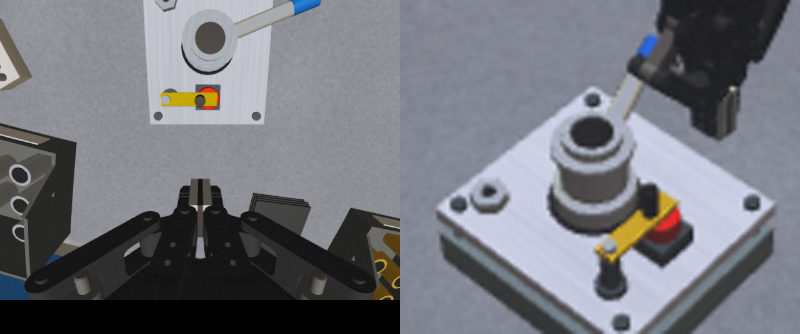

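The keeper lies over the seated red head (wrist 205,98). The nut is in place and the robot is clear.

```bash
python3 -c "
from station import manip
print(manip.sign_off())"
```

```text
the job is handed in; nothing more can be done
None
```

The coupling is locked: the pin is seated fully home, the keeper is closed against its stop over the pin head, the robot is clear, and the job is handed in at about 14.5 s on the clock.

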